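Index the swivel tool stand and lay the wrench in its cradle

TASK

Turn the swivel tool stand from its parked position to its working position: pull the spring plunger up by its black knob, swing the head counter-clockwise (seen from above) and let the plunger drop fully home in the next notch. Then lay the chrome wrench down in the two-saddle cradle on the head, its shank resting on the bottom of both saddles, and let go of everything. Leave the yellow case, the white box and the blue bin where they are.

Things in the scene. Friction and masses are not known exactly. Their poses are not given: they have to be found in the camera images.
- swivel: Fixed base of the swivel tool stand: dark round plate, 230 mm across, 12 mm thick, bolted down, with an upstanding rim (top face 40 mm above the bench) along part of its edge. Origin: centre of its underside; z up. The parking notch in the rim lies in the base's own +x direction (head angle 0). The working notch lies counter-clockwise of it, in a steel sector clamped on the rim.
- swivel_axis (a point): Vertical axis of the head, 56 mm above the bench. The plunger pin rides on the rim on a circle of 90 mm radius round it. Where the sector was clamped differs from stand to stand: the working notch is somewhere between head angles 1.0 and 1.5 rad and must be seen or felt. Notches: 14.4 mm wide for the 12 mm pin, over 12 mm deep, upright sides; otherwise the rim top is flat.
- head (a joint): Angle of the grey head (rad), counter-clockwise from above; 0 = parked, stops at -0.05 and 1.9. A disc 136 mm across, top 56 mm above the bench; its ear carries the plunger 90 mm from the axis in direction (base yaw + angle), the cradle lies beyond the axis. It turns easily (1 to 3 N at the knob, pin on the rim) while the pin is out of the notches; in a notch it is locked, 0.013 rad of play.
- plunger (a joint): Height of the sprung plunger above fully home (m): 0 = home in a notch, about 0.012 = its round-ended 12 mm pin rides on the rim top, 0.022 = upper stop. The spring presses it down with about 6 N when home, 10 N fully up, plus 1 N weight. It travels with the head and drops by itself into a notch that comes under it, if the knob is free to drop.
- knob_top (a point): Centre of the top face of the plunger's black round knob (36 mm diameter, 35 mm tall, vertical axis); 115 mm above the bench when home. Below the knob: a steel pin 12 mm thick and a guide 28 mm across ending 72 mm above the bench.
- cradle (a point): Middle of the cradle on the head, on the slot floor, 78 mm above the bench, 45 mm from the axis. The slot runs along this frame's y; its x points to the axis and the plunger. Two black saddles 12 mm thick stand at y = +40 and -40 mm (68 mm clear between; head top 22 mm below the slot floor). Flat floor; cheeks lean outwards, 22 mm high, 22 mm apart at the floor, 37 mm at the top.
- wrench: Loose chrome wrench, lying flat on the bench: 192 mm long along its x, 10 mm thick all over, straight shank 16 mm wide and 120 mm long in the middle, ring end 36 mm across at -x, open jaw 38 mm wide at +x; 0.22 kg or so. Origin: middle of the shank, on the underside. It may lie in the cradle either way round.
- tool_case: Bystander: yellow latched tool case, 180 mm along y, 110 mm along x, 63 mm high. Origin: centre of the underside. Not to be moved.
- anchor_box: Bystander: white nylon anchor box, 104 x 79 x 56 mm. Origin: centre of the underside. Not to be moved.
- blue_bin: Bystander: open blue bin, 130 x 110 x 70 mm. Origin: centre of the underside. Not to be moved.
Not all that is in view belongs to the job. Of the things like the wrench, leave any that is orange, pink or purple; of the rest the larger one is meant.

How it is judged:
By the outcome, as a careful person would: the job done as asked, in the order asked, and still so for the second after the job is handed in, with the robot touching nothing.
It also fails if it takes over 67 s, if anything falls off the work surface, if the arm or the gripper's body presses on something with over 40 N, if the wrist force passes 120 N, or if a joint passes its speed limit or range.

ROBOT

A 6-joint arm with a two-finger parallel gripper is mounted at the origin on the work surface. World frame = base frame: x ahead of the robot, y to its left, z up, the work surface at z = 0. Lengths are in mm, angles in rad, forces in N, time in s.
With the tool pointing down it reaches from about 400 to 925 mm from the base axis. Payload 12.5 kg.
Tool frame: the origin (TCP) lies midway between the tips of the shut fingers; the grasp point (between the pads) lies 19 mm behind it; z points along the fingers, y is the line along which they close (so a half turn about z gives the same grasp; the last joint's range is limited). The gripper opens to 95 mm and grips with 3 to 60 N. Pads are 20 mm wide; open, the fingers measure 119 mm over their backs; the gripper's body (75 mm by 180 mm) begins 59 mm behind the grasp point.
Start: joints at [-1.277, 0.491, 1.559, -0, 1.092, -0.106], TCP at [243.295, -575.721, 214.661] pointing down, gripper open.
Joint ranges: [-3.1, 3.1], [-0.84, 2.19], [0.05, 2.79], [-1.13, 4.28], [0.06, 2.93], [-2.69, 2.69]. Speed limits (rad/s): [2.22, 2.22, 2.79, 3.14, 3.14, 3.14].

INTERFACE

Orientations are given as [roll, pitch, yaw] about the fixed x, y, z axes, in that order (R = Rz(yaw) Ry(pitch) Rx(roll)).
In Python, from cell import state, read_camera, camera_info, env gives the robot as it stands.
- The arm moves only by the tool move_arm, never from a script. Its argument "commands" is a list of rows, each a list of 3 entries, a list of its own where there are three numbers: the shift along the world's x, y, z in cm, then the turn, a rotation vector about the world's x, y, z in degrees, then the opening, from 0 (shut) to 1 (fully open). A call has 1 to 10 rows; each row shifts and turns the commanded pose from where the row before left it; what a row does not reach is not made up. A row lasts 1/10 s, in which the tool goes at most 50 mm and 8.59 degrees, less where a joint would pass 70% of its speed; a pose out of reach is approached as far as the arm can. A call with a gripper value outside its range is refused whole. The fingers move at their own pace and stop on an object; the grip force is fixed at half the most. Time passes only in rows, so rows that do not move let the fingers close. It gives the time, the measured TCP pose, the force, the opening and the grip force at its end, in the units of the state.
- state(): the state, without advancing time (a new reading comes with each control period).
- read_camera(name): name is "scene" or "top"; returns the picture (480x640x3 uint8, blue, green, red); there is no depth.
- camera_info(name): a dict with "K" (3x3 intrinsics, pixels), "cam_to_world" (4x4, takes a point from camera to world coordinates). Camera axes: x right, y down, z forward; pixel columns grow to the right and rows downward; lengths in mm; the calibration is good to about 2 mm. A picture is of the moment at which its call begins. camera_info takes no time and is no camera call.
- env.job_done(): hands the job in; it is judged then, once.
The state is a dict: "t": time; "joints": joint angles; "qvel": joint speeds; "tau": joint torques, N m; "eef_pos": TCP position; "tcp_rot": TCP orientation; "ft_force": force on the tool from outside, world axes, zero at the start; "moment": the same for the moment, N m; "opening": opening from 0.0 (shut) to 1.0 (fully open); "grip_force": force on a finger pad.
Only numpy, scipy, OpenCV 4.12 (cv2) and the standard library are available. Lean on these libraries where they do the work, as an engineer would, in place of code of your own. Each camera call takes 0.05 s, during which the arm holds its last target. There are 200 camera calls.

## Working session

There is one attempt and no reset: what is moved stays moved. The work goes in short steps, Python scripts to look and compute and a tool call to move; the robot and the scene stay as the last step left them, time stands still between calls to the robot, and variables do not carry over. Pictures are saved under pics/ and viewed, at most 10 in all, crops included, and the job is handed in when it is done.

Besides the shell and the picture viewer there is one more tool, called after ">>>" by a JSON object that holds its "op" and its "data", one argument or row to a line. move_arm: Moves the arm, as the interface text tells. Its arguments: {"type":"object","properties":{"commands":{"type":"array"}},"required":["commands"]}

```bash
mkdir -p pics; ls
cat > h.py <<'E'
import numpy as np, cv2
from cell import state, read_camera, camera_info, env
def ray(cam,u,v,z):
    c=camera_info(cam);K=np.array(c["K"]);T=np.array(c["cam_to_world"])
    d=T[:3,:3]@np.linalg.solve(K,[u,v,1.0]);o=T[:3,3]
    return (o+d*(z-o[2])/d[2]).round(1)
def proj(cam,p):
    c=camera_info(cam);K=np.array(c["K"]);T=np.array(c["cam_to_world"])
    q=K@(T[:3,:3].T@(np.array(p,float)-T[:3,3]));return (q[:2]/q[2]).round(1)
E
python3 - <<'E'
from h import *
for n in("top","scene"):
    cv2.imwrite(f"pics/{n}0.png",read_camera(n)); c=camera_info(n); print(n,np.array(c["K"]).round(1).tolist(),np.array(c["cam_to_world"]).round(3).tolist())
print(state())
E
```

```text
pics
top [[544.7, 0.0, 330.8], [0.0, 544.7, 240.6], [0.0, 0.0, 1.0]] [[0.026, -0.987, 0.157, 344.286], [-1.0, -0.024, 0.012, -28.019], [-0.008, -0.157, -0.988, 1531.2], [0.0, 0.0, 0.0, 1.0]]
scene [[541.9, 0.0, 321.4], [0.0, 541.9, 237.6], [0.0, 0.0, 1.0]] [[0.758, 0.348, -0.551, 1307.683], [0.652, -0.421, 0.631, -844.591], [-0.013, -0.837, -0.546, 814.35], [0.0, 0.0, 0.0, 1.0]]
{'t': 0.1, 'joints': array([-1.27663211e+00,  4.91468297e-01,  1.55939577e+00, -2.72882853e-05,
        1.09171698e+00, -1.05601447e-01]), 'qvel': array([ 4.46636563e-04,  9.33676126e-04, -5.70113021e-04, -4.53632583e-04,
        8.82428121e-05, -4.87374561e-04]), 'tau': array([ 5.53654914e-03, -6.13622975e+01, -2.58606470e+01,  6.94969716e-02,
        4.70358494e-02, -5.09983863e-05]), 'eef_pos': array([ 243.20018277, -575.4984316 ,  214.13693789]), 'tcp_rot': array([-3.14060721e+00, -8.01131861e-05,  3.99778215e-01]), 'ft_force': array([0.03772205, 0.09734634, 0.10807432]), 'moment': array([-0.01591003, -0.01848709, -0.00251392]), 'grip_force': 0.0, 'opening': 0.9987023880203034}
```

View pics/top0.png

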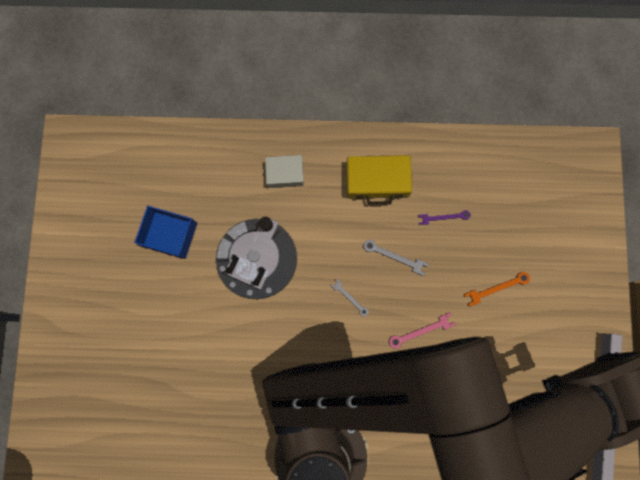

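View pics/scene0.png

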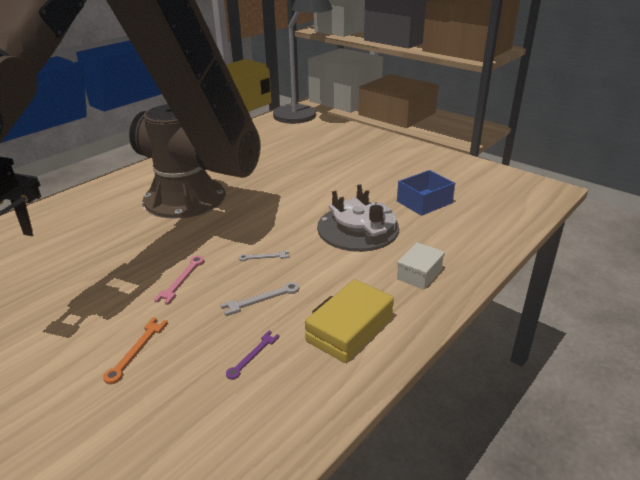

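The top view shows the stand at about (256,258), with its knob at (265,223) and the cradle at (245,270). Wrench candidates in that view:
- large grey (395,257)
- small grey (350,298)
- orange (497,289)
- pink (422,331)
- purple (444,218)

The large grey one matches the description. Next I'll take a close crop and measure.

Run:
```python
from h import *
t=read_camera("top"); s=read_camera("scene")
a=cv2.resize(t[205:310,205:310],(400,400),interpolation=cv2.INTER_CUBIC)
b=cv2.resize(t[215:320,335:440],(400,400),interpolation=cv2.INTER_CUBIC)
c=cv2.resize(s[175:250,310:410],(400,200*3//2),interpolation=cv2.INTER_CUBIC)[:200]
im=np.hstack([a,b]); cv2.imwrite("pics/crop1.png",im)
# grey mask wrench
hsv=cv2.cvtColor(t,cv2.COLOR_BGR2HSV)
m=((hsv[...,1]<60)&(hsv[...,2]>90)).astype(np.uint8)
n,l,st,ce=cv2.connectedComponentsWithStats(m)
for i in range(1,n):
    if st[i,4]>40 and 130<st[i,0]<480 and 130<st[i,1]<340:
        ys,xs=np.where(l==i); P=np.array([ray("top",x,y,8)[:2] for x,y in zip(xs,ys)])
        r=cv2.minAreaRect(P.astype(np.float32)); print(st[i],ce[i].round(1),[np.round(q,1) for q in r[:2]],round(r[2],1), cv2.fitLine(P.astype(np.float32),cv2.DIST_L2,0,.01,.01).ravel().round(3))
print("axis",ray("top",253,257,56),"knob",ray("top",265,223,115),"base",ray("top",256.5,259,6))
```

```text
[ 265  155   38   30 1031] [283.6 169.5] [array([791.8, 132.3]), array([ 82.7, 108.8])] 4.6 [ 8.30000e-02 -9.97000e-01  7.91656e+02  1.32111e+02]Traceback (most recent call last):
  File "<stdin>", line 13, in <module>
  File "h.py", line 4, in ray
    c=camera_info(cam);K=np.array(c["K"]);T=np.array(c["cam_to_world"])
ValueError: time passes only in moves, steps and waits
```

View pics/crop1.png

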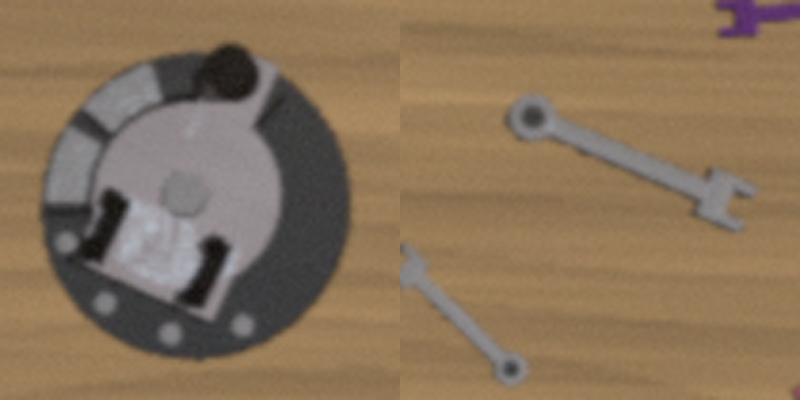

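The crop shows a ring-and-jaw chrome wrench, with its ring at top pixel (370,246) and jaw at (421,267). It is clearly the larger grey one. The working notch shows as a dark gap in the steel sector at about pixel (229,238).

```bash
python3 - <<'E'
import re
s=open('h.py').read()
s=s.replace("def ray","_C={n:camera_info(n) for n in('top','scene')}\ndef ray").replace("camera_info(cam)","_C[cam]")
open('h.py','w').write(s)
E
python3 - <<'E'
from h import *
t=read_camera("top"); s=read_camera("scene");cv2.imwrite("pics/t1.png",t);cv2.imwrite("pics/s1.png",s)
hsv=cv2.cvtColor(t,cv2.COLOR_BGR2HSV)
m=((hsv[...,1]<75)&(hsv[...,2]>80)).astype(np.uint8)
n,l,st,ce=cv2.connectedComponentsWithStats(m)
for i in range(1,n):
    if st[i,4]>40 and 130<st[i,0]<480 and 130<st[i,1]<330:
        ys,xs=np.where(l==i); P=np.array([ray("top",x,y,10)[:2] for x,y in zip(xs,ys)],np.float32)
        r=cv2.minAreaRect(P); print(st[i],[np.round(q,1) for q in r[:2]],round(r[2],1), cv2.fitLine(P,cv2.DIST_L2,0,.01,.01).ravel().round(3))
f=lambda x,y,z:ray("top",205+(x+.5)*105/400-.5,205+(y+.5)*105/400-.5,z)
ax=f(185,193,58);kn=f(230,72,115);no=f(93,126,40)
print("axis",ax,"knob",kn,"notch",no,"base",f(196,206,8))
for a in (kn,no): d=(a-ax)[:2];print(np.hypot(*d),np.arctan2(d[1],d[0]))
# base ellipse: dark disc
g=((hsv[...,2]<90)&(hsv[...,1]<110)).astype(np.uint8)
cs=[c for c in cv2.findContours(cv2.morphologyEx(g,cv2.MORPH_CLOSE,np.ones((9,9))),0,1)[0] if 4000<cv2.contourArea(c)<8000]
for c in cs:
    P=np.array([ray("top",*q[0],12)[:2] for q in c],np.float32);print(cv2.minEnclosingCircle(P),cv2.fitEllipse(P))
print("scene cand", [proj("scene",p) for p in (ax,kn,no)], proj("top",(0,0,0)))
E
python3 -c "
import cv2
s=cv2.imread('pics/s1.png');cv2.imwrite('pics/crop2.png',cv2.resize(s[170:250,310:410],(800,600),interpolation=cv2.INTER_CUBIC))"
```

```text
[ 264  155   40   31 1072] [array([787.3, 131.8]), array([ 91.4, 110.7])] 5.1 [ 7.90000e-02 -9.97000e-01  7.90650e+02  1.31404e+02]
[134 205  61  41 110] [array([639.9, 483.6]), array([ 97.1, 180.1])] 26.2 [ 3.90000e-01 -9.21000e-01  6.37268e+02  4.93855e+02]
[ 216  219   66   71 2592] [array([562., 214.]), array([176.4, 195.5])] 65.5 [  0.671   0.741 547.699 216.712]
[363 239  66  37 552] [array([ 546.3, -191.2]), array([191.1,  39.9])] 67.8 [ 3.77000e-01  9.26000e-01  5.44386e+02 -1.95322e+02]
[331 279  38  38 289] [array([426.3, -66. ]), array([131.2,  25.8])] 46.5 [  0.682   0.732 427.137 -66.337]
axis [532.8 200.2  58. ] knob [611.  164.1 115. ] notch [582.7 272.5  40. ] base [529.7 199.3   8. ]
86.13042435748245 -0.43248886541791093
87.84816446574175 0.9666915470040531
scene cand [array([358.6, 209.9]), array([374.7, 205.9]), array([388.1, 211.1])] [321.4 457.3]
```

View pics/crop2.png

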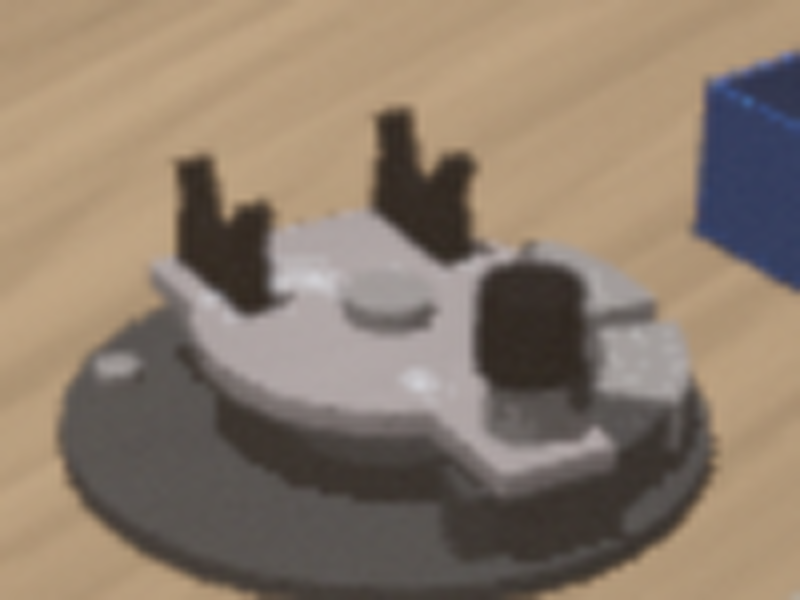

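Measured positions:

| Item | Position (mm) | Check |
|---|---|---|
| Axis | (532,200) | |
| Knob | (612,163) | radius 86, given 90; projects within 1.5 px in the scene view |
| Working notch direction | 0.967 rad, knob at -0.43 | head angle about 1.40, within 1.0–1.5 |
| Wrench centre | (546,-191), angle 1.18 | 191 x 40, given 192 x 38 |

I'll move to the knob now.

>>> {"op": "move_arm", "data": {
  "commands": [
    [[1.8,3.7,-0.2],[0,0,-2.4],1],
    [[1.8,3.7,-0.2],[0,0,-2.4],1],
    [[1.8,3.7,-0.2],[0,0,-2.4],1],
    [[1.8,3.7,-0.2],[0,0,-2.4],1],
    [[1.8,3.7,-0.2],[0,0,-2.4],1],
    [[1.8,3.7,-0.2],[0,0,-2.4],1],
    [[1.8,3.7,-0.2],[0,0,-2.4],1],
    [[1.8,3.7,-0.2],[0,0,-2.4],1],
    [[1.8,3.7,-0.2],[0,0,-2.4],1],
    [[1.8,3.7,-0.2],[0,0,-2.4],1]
  ]
}}

```text
t: 1.3
eef_pos: [423.8, -204.2, 194.8]
tcp_rot: [3.141, -0.0, -0.021]
ft_force: [0.7, -0.7, 0.1]
opening: 1.0
grip_force: 0.0
```

>>> {"op": "move_arm", "data": {
  "commands": [
    [[1.8,3.7,-0.2],[0,0,-2.4],1],
    [[1.8,3.7,-0.2],[0,0,-2.4],1],
    [[1.8,3.7,-0.2],[0,0,-2.4],1],
    [[1.8,3.7,-0.2],[0,0,-2.4],1],
    [[1.8,3.7,-0.2],[0,0,-2.4],1],
    [[1.8,3.7,-0.2],[0,0,-2.4],1],
    [[1.8,3.7,-0.2],[0,0,-2.4],1],
    [[1.8,3.7,-0.2],[0,0,-2.4],1],
    [[1.8,3.7,-0.2],[0,0,-2.4],1],
    [[0,0,0],[0,0,0],1]
  ]
}}

```text
t: 2.3
eef_pos: [586.5, 131.0, 176.1]
tcp_rot: [-3.141, -0.0, -0.394]
ft_force: [0.1, 0.3, -0.6]
opening: 0.999
grip_force: 0.0
```

>>> {"op": "move_arm", "data": {
  "commands": [
    [[1.3,1.6,0],[0,0,-2],1],
    [[1.3,1.6,0],[0,0,0],1],
    [[0,0,-2.5],[0,0,0],1],
    [[0,0,-2.5],[0,0,0],1],
    [[0,0,-2],[0,0,0],1],
    [[0,0,-2],[0,0,0],1],
    [[0,0,0],[0,0,0],1]
  ]
}}

```text
t: 3.0
eef_pos: [610.0, 158.6, 84.3]
tcp_rot: [3.139, 0.004, -0.431]
ft_force: [0.6, 0.8, 0.4]
opening: 1.002
grip_force: 0.0
```

>>> {"op": "move_arm", "data": {
  "commands": [
    [[0,0,0],[0,0,0],0.3],
    [[0,0,0],[0,0,0],0.3],
    [[0,0,0],[0,0,0],0.3],
    [[0,0,0],[0,0,0],0.3],
    [[0,0,0],[0,0,0],0.3],
    [[0,0,0],[0,0,0],0],
    [[0,0,0],[0,0,0],0],
    [[0,0,0],[0,0,0],0],
    [[0,0,0],[0,0,0],0],
    [[0,0,0],[0,0,0],0]
  ]
}}

```text
t: 4.0
eef_pos: [613.1, 162.4, 86.8]
tcp_rot: [-3.136, -0.003, -0.431]
ft_force: [9.9, 21.7, -6.7]
opening: 0.377
grip_force: 30.0
```

>>> {"op": "move_arm", "data": {
  "commands": [
    [[0.05,0.1,0],[0,0,0],0],
    [[0,0,0],[0,0,0],0],
    [[0,0,0],[0,0,0],0]
  ]
}}

```text
t: 4.3
eef_pos: [613.1, 162.6, 86.8]
tcp_rot: [-3.137, -0.002, -0.431]
ft_force: [6.6, 16.0, -5.3]
opening: 0.375
grip_force: 30.0
```

>>> {"op": "move_arm", "data": {
  "commands": [
    [[0.1,0.25,0.1],[0,0,0],0],
    [[0,0,0.4],[0,0,0],0],
    [[0,0,0.4],[0,0,0],0],
    [[0,0,0.4],[0,0,0],0],
    [[0,0,0.4],[0,0,0],0],
    [[0,0,0.2],[0,0,0],0],
    [[0,0,0],[0,0,0],0],
    [[0,0,0],[0,0,0],0]
  ]
}}

```text
t: 5.1
eef_pos: [612.9, 162.6, 105.5]
tcp_rot: [3.142, -0.0, -0.431]
ft_force: [5.1, -0.8, -11.4]
opening: 0.37
grip_force: 30.0
```

```bash
python3 -c "
import numpy as np
for n,(a,b,k) in {'lift':(-.431,.799,16),'slow':(.80,1.05,10)}.items():
    p=np.linspace(a,b,k+1);P=8.95*np.c_[np.cos(p),np.sin(p)]
    print(n,np.diff(P,axis=0).round(2).tolist(),np.degrees((b-a)/k))"
```

```text
lift [[0.26, 0.64], [0.21, 0.65], [0.16, 0.67], [0.11, 0.68], [0.06, 0.69], [0.01, 0.69], [-0.05, 0.69], [-0.1, 0.68], [-0.15, 0.67], [-0.2, 0.66], [-0.25, 0.64], [-0.3, 0.62], [-0.35, 0.59], [-0.39, 0.57], [-0.43, 0.53], [-0.47, 0.5]] 4.404613050068203
slow [[-0.16, 0.15], [-0.17, 0.15], [-0.17, 0.15], [-0.17, 0.14], [-0.18, 0.14], [-0.18, 0.13], [-0.18, 0.13], [-0.19, 0.12], [-0.19, 0.12], [-0.19, 0.11]] 1.4323944878270582
```

>>> {"op": "move_arm", "data": {
  "commands": [
    [[0.26,0.64,0],[0,0,4.4],0],
    [[0.21,0.65,0],[0,0,4.4],0],
    [[0.16,0.67,0],[0,0,4.4],0],
    [[0.11,0.68,0],[0,0,4.4],0],
    [[0.06,0.69,0],[0,0,4.4],0],
    [[0.01,0.69,0],[0,0,4.4],0],
    [[-0.05,0.69,0],[0,0,4.4],0],
    [[-0.1,0.68,0],[0,0,4.4],0],
    [[0,0,0],[0,0,0],0]
  ]
}}

```text
t: 6.0
eef_pos: [618.4, 216.8, 104.9]
tcp_rot: [3.141, 0.003, 0.186]
ft_force: [0.6, -4.0, -10.9]
opening: 0.373
grip_force: 30.0
```

>>> {"op": "move_arm", "data": {
  "commands": [
    [[-0.15,0.67,0],[0,0,4.4],0],
    [[-0.2,0.66,0],[0,0,4.4],0],
    [[-0.25,0.64,0],[0,0,4.4],0],
    [[-0.3,0.62,0],[0,0,4.4],0],
    [[-0.35,0.59,0],[0,0,4.4],0],
    [[-0.39,0.57,0],[0,0,4.4],0],
    [[0,0,0],[0,0,0],0],
    [[0,0,0],[0,0,0],0]
  ]
}}

```text
t: 6.8
eef_pos: [601.3, 252.9, 104.7]
tcp_rot: [-3.141, 0.005, 0.643]
ft_force: [-1.2, -6.1, -10.8]
opening: 0.373
grip_force: 30.0
```

>>> {"op": "move_arm", "data": {
  "commands": [
    [[0,0,-0.3],[0,0,0],0],
    [[0,0,-0.3],[0,0,0],0],
    [[0,0,0],[0,0,0],0],
    [[0,0,0],[0,0,0],0.42],
    [[0,0,0],[0,0,0],0.42],
    [[0,0,0],[0,0,0],0.42],
    [[0,0,0],[0,0,0],0.42]
  ]
}}

```text
t: 7.5
eef_pos: [603.2, 254.3, 100.3]
tcp_rot: [3.141, -0.001, 0.644]
ft_force: [0.3, -0.3, 0.2]
opening: 0.42
grip_force: 0.0
```

>>> {"op": "move_arm", "data": {
  "commands": [
    [[-0.2,0.25,0],[0,0,2],0.42],
    [[-0.2,0.25,0],[0,0,2],0.42],
    [[-0.2,0.24,0],[0,0,2],0.42],
    [[-0.21,0.23,0],[0,0,2],0.42],
    [[-0.22,0.22,0],[0,0,2],0.42],
    [[-0.1,0.1,0],[0,0,1],0.42]
  ]
}}

```text
t: 8.1
eef_pos: [591.9, 266.6, 100.0]
tcp_rot: [3.141, 0.0, 0.837]
ft_force: [1.1, -5.0, 1.2]
opening: 0.421
grip_force: 2.2
```

>>> {"op": "move_arm", "data": {
  "commands": [
    [[-0.12,0.1,0],[0,0,0.8],0.42],
    [[-0.12,0.1,0],[0,0,0.8],0.42],
    [[-0.12,0.09,0],[0,0,0.8],0.42],
    [[-0.12,0.09,0],[0,0,0.8],0.42],
    [[0,0,0],[0,0,0],0.42]
  ]
}}

```text
t: 8.6
eef_pos: [586.7, 271.3, 99.8]
tcp_rot: [-3.141, -0.0, 0.892]
ft_force: [-0.3, 0.4, 0.9]
opening: 0.418
grip_force: 0.0
```

>>> {"op": "move_arm", "data": {
  "commands": [
    [[-0.12,0.09,0],[0,0,0.8],0.42],
    [[-0.12,0.09,0],[0,0,0.8],0.42],
    [[-0.12,0.09,0],[0,0,0.8],0.42],
    [[0,0,0],[0,0,0],0.42]
  ]
}}

```text
t: 9.0
eef_pos: [583.1, 273.8, 99.7]
tcp_rot: [3.142, -0.0, 0.935]
ft_force: [0.5, -0.9, 0.5]
opening: 0.421
grip_force: 0.0
```

>>> {"op": "move_arm", "data": {
  "commands": [
    [[-0.12,0.08,0],[0,0,0.8],0.42],
    [[-0.12,0.08,0],[0,0,0.8],0.42],
    [[0,0,0],[0,0,0],0.42]
  ]
}}

```text
t: 9.3
eef_pos: [580.8, 275.3, 99.7]
tcp_rot: [3.141, -0.0, 0.963]
ft_force: [0.0, -0.8, 0.1]
opening: 0.419
grip_force: 0.0
```

>>> {"op": "move_arm", "data": {
  "commands": [
    [[-0.12,0.08,0],[0,0,0.8],0.42],
    [[-0.12,0.08,0],[0,0,0.8],0.42],
    [[0,0,0],[0,0,0],0.42]
  ]
}}

```text
t: 9.6
eef_pos: [579.9, 275.5, 99.7]
tcp_rot: [3.138, -0.0, 0.991]
ft_force: [8.1, -9.2, -2.6]
opening: 0.421
grip_force: 5.8
```

>>> {"op": "move_arm", "data": {
  "commands": [
    [[-0.12,0.08,0],[0,0,0.8],0.42],
    [[-0.12,0.07,0],[0,0,0.8],0.42],
    [[0,0,0],[0,0,0],0.42]
  ]
}}

```text
t: 9.9
eef_pos: [579.2, 275.4, 99.7]
tcp_rot: [3.135, -0.0, 1.018]
ft_force: [16.4, -19.9, -6.7]
opening: 0.421
grip_force: 12.2
```

>>> {"op": "move_arm", "data": {
  "commands": [
    [[0.25,-0.17,0],[0,0,-1],0.42],
    [[0.2,-0.13,0],[0,0,-1],0.42],
    [[0,0,0],[0,0,0],0.5],
    [[0,0,0],[0,0,0],0.8],
    [[0,0,0],[0,0,0],1],
    [[0,0,0],[0,0,0],1]
  ]
}}

```text
t: 10.5
eef_pos: [580.4, 275.5, 99.7]
tcp_rot: [3.142, 0.0, 0.983]
ft_force: [0.2, 0.2, -0.0]
opening: 0.695
grip_force: 0.0
```

>>> {"op": "move_arm", "data": {
  "commands": [
    [[0,0,2],[0,0,0],1],
    [[0,0,3],[0,0,0],1],
    [[0,0,3],[0,0,0],1],
    [[-0.3,-4.5,1],[0,0,1],1],
    [[-0.3,-4.5,0],[0,0,1],1],
    [[-0.3,-4.5,0],[0,0,1],1],
    [[-0.3,-4.5,0],[0,0,1],1],
    [[-0.3,-4.5,0],[0,0,1],1],
    [[-0.3,-4.5,0],[0,0,1],1],
    [[0,-4.5,0],[0,0,1],1]
  ]
}}

```text
t: 11.5
eef_pos: [562.0, -41.2, 189.9]
tcp_rot: [3.141, -0.0, 1.106]
ft_force: [1.4, -0.4, 0.5]
opening: 1.001
grip_force: 0.0
```

Run:
```python
from h import *
t=read_camera("top"); s=read_camera("scene");cv2.imwrite("pics/t2.png",t);cv2.imwrite("pics/s2.png",s)
a=cv2.resize(t[205:310,205:310],(400,400),interpolation=cv2.INTER_CUBIC)
b=cv2.resize(s[165:255,315:405],(400,400),interpolation=cv2.INTER_CUBIC)
cv2.imwrite("pics/crop3.png",np.hstack([a,b]))
```

```text
(no output)
```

View pics/crop3.png

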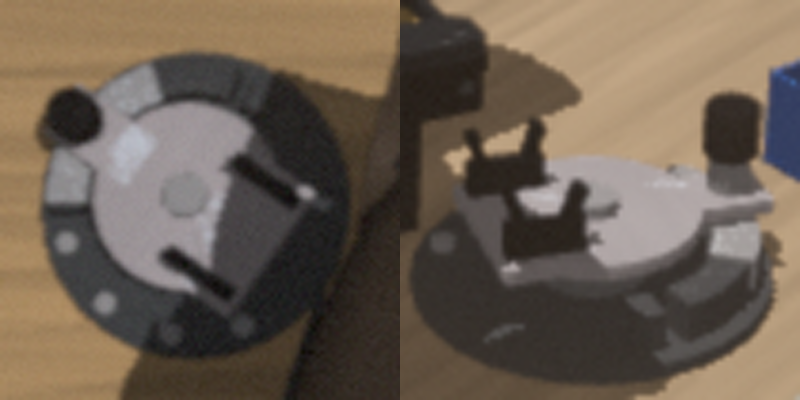

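The head is now at the working notch, with the knob at top crop (75,113) and scene crop (732,100). Next I'll check the knob height and the cradle geometry.

Run:
```python
from h import *
s=cv2.imread("pics/s2.png");t=cv2.imread("pics/t2.png")
g=cv2.cvtColor(s,cv2.COLOR_BGR2HSV)[...,2]
sub=(g[175:215,468-100+4:400]<60).astype(np.uint8);n,l,st,ce=cv2.connectedComponentsWithStats(sub)
for i in range(1,n): 
    if st[i,4]>50: print("knob blob scene",st[i][:2]+[372,175],st[i][2:])
for ph in(.967,.987):
  k=np.array([532+90*np.cos(ph),199.9+90*np.sin(ph)])
  for z in (115,127):
    # extent of the knob: top rim far edge, bottom rim near edge
    q=np.array([proj("scene",(k[0]+18*np.cos(a),k[1]+18*np.sin(a),h)) for a in np.linspace(0,6.28,40) for h in (z,z-35)])
    print(ph,z,"scene bbox",q.min(0),q.max(0),"top",proj("top",(*k,z)))
f=lambda x,y,z:ray("top",205+(x+.5)*105/400-.5,205+(y+.5)*105/400-.5,z)
A,B=f(265,181,95),f(198,275,95); d=A-B;print("saddles",A,B,(A+B)/2,np.hypot(*d[:2]),np.arctan2(d[1],d[0]))
print("axis",f(185,193,58),f(75,113,115))
```

```text
knob blob scene [384 187] [ 11  15 147]
0.967 115 scene bbox [382.8 184.3] [396.6 201.7] top [223.  232.9]
0.967 127 scene bbox [383.  180.4] [396.9 197.8] top [222.1 232.1]
0.987 115 scene bbox [382.6 184. ] [396.4 201.4] top [222.6 233.5]
0.987 127 scene bbox [382.8 180.1] [396.7 197.5] top [221.7 232.7]
saddles [537.9 138.9  95. ] [471.  182.6  95. ] [504.45 160.75  95.  ] 79.90807218297783 -0.5786311319838541
axis [532.8 200.2  58. ] [579.5 270.4 115. ]
```

>>> {"op": "move_arm", "data": {
  "commands": [
    [[-0.2,-4.5,-1],[0,0,0.6],1],
    [[-0.2,-4.5,-2],[0,0,0.6],1],
    [[-0.4,-4,-3],[0,0,0.6],1],
    [[-0.4,-2,-4],[0,0,0.6],1],
    [[0,0,0],[0,0,0.6],1],
    [[0,0,0],[0,0,0],1]
  ]
}}

```text
t: 12.2
eef_pos: [550.6, -189.0, 89.7]
tcp_rot: [-3.14, -0.0, 1.157]
ft_force: [-0.3, 0.6, -0.0]
opening: 1.002
grip_force: 0.0
```

The knob blob runs from row 187 to row 202, which matches a plunger that is fully home. Now I'll grasp the wrench.

>>> {"op": "move_arm", "data": {
  "commands": [
    [[-0.4,-0.2,-2],[0,0,1.5],1],
    [[0,0,-2.5],[0,0,0],0.8],
    [[0,0,-2],[0,0,0],0.6],
    [[0,0,-1.5],[0,0,0],0.6],
    [[0,0,-0.5],[0,0,0],0.6],
    [[0,0,0],[0,0,0],0.6],
    [[0,0,0],[0,0,0],0.6]
  ]
}}

```text
t: 12.9
eef_pos: [547.5, -191.3, 6.2]
tcp_rot: [3.139, 0.0, 1.184]
ft_force: [0.3, -0.0, -0.1]
opening: 0.609
grip_force: 0.0
```

>>> {"op": "move_arm", "data": {
  "commands": [
    [[-0.1,0,-0.3],[0,0,0],0.4],
    [[0,0,0],[0,0,0],0],
    [[0,0,0],[0,0,0],0],
    [[0,0,0],[0,0,0],0],
    [[0,0,0],[0,0,0],0],
    [[0,0,0],[0,0,0],0],
    [[0,0,0],[0,0,0],0],
    [[0,0,0],[0,0,0],0]
  ]
}}

```text
t: 13.7
eef_pos: [545.8, -191.7, 1.8]
tcp_rot: [3.141, 0.0, 1.183]
ft_force: [0.2, -0.8, 0.2]
opening: 0.161
grip_force: 30.0
```

>>> {"op": "move_arm", "data": {
  "commands": [
    [[0,0,1],[0,0,0],0],
    [[0,0,2],[0,0,0],0],
    [[0,0,3],[0,0,0],0],
    [[0,0,4],[0,0,0],0],
    [[0,0,4],[0,0,0],0],
    [[-0.3,2.2,0],[0,0,5],0],
    [[-0.3,2.2,0],[0,0,5],0],
    [[-0.3,2.2,0],[0,0,5],0],
    [[-0.3,2.2,0],[0,0,5],0],
    [[-0.3,2.2,0],[0,0,5],0]
  ]
}}

```text
t: 14.7
eef_pos: [530.0, -80.6, 142.2]
tcp_rot: [-3.141, -0.0, 1.623]
ft_force: [1.0, 0.9, -2.3]
opening: 0.17
grip_force: 30.0
```

>>> {"op": "move_arm", "data": {
  "commands": [
    [[-0.3,2.2,0],[0,0,5],0],
    [[-0.3,2.2,0],[0,0,5],0],
    [[-0.3,2.2,0],[0,0,5],0],
    [[-0.3,2.2,0],[0,0,5],0],
    [[-0.3,2.2,0],[0,0,5],0],
    [[-0.3,2.2,0],[0,0,5],0],
    [[-0.2,2.2,0],[0,0,5],0],
    [[-0.2,2.2,0],[0,0,5],0],
    [[0,2.2,0],[0,0,5],0],
    [[0,0,0],[0,0,0],0]
  ]
}}

```text
t: 15.7
eef_pos: [508.0, 118.3, 142.2]
tcp_rot: [3.142, -0.0, 2.41]
ft_force: [1.3, -0.1, -3.0]
opening: 0.162
grip_force: 30.0
```

>>> {"op": "move_arm", "data": {
  "commands": [
    [[-0.1,2.2,0],[0,0,4.2],0],
    [[-0.1,2.1,0],[0,0,4.1],0],
    [[0,0,-1],[0,0,0],0],
    [[0,0,0],[0,0,0],0],
    [[0,0,0],[0,0,0],0]
  ]
}}

```text
t: 16.2
eef_pos: [506.4, 158.6, 131.6]
tcp_rot: [-3.141, -0.001, 2.548]
ft_force: [-0.6, -0.5, -2.8]
opening: 0.163
grip_force: 30.0
```

Run:
```python
from h import *
t=read_camera("top"); s=read_camera("scene");cv2.imwrite("pics/t3.png",t);cv2.imwrite("pics/s3.png",s)
a=cv2.resize(t[205:310,205:310],(400,400),interpolation=cv2.INTER_CUBIC)
b=cv2.resize(s[155:255,305:405],(400,400),interpolation=cv2.INTER_CUBIC)
cv2.imwrite("pics/crop4.png",np.hstack([a,b]))
```

```text
(no output)
```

View pics/crop4.png

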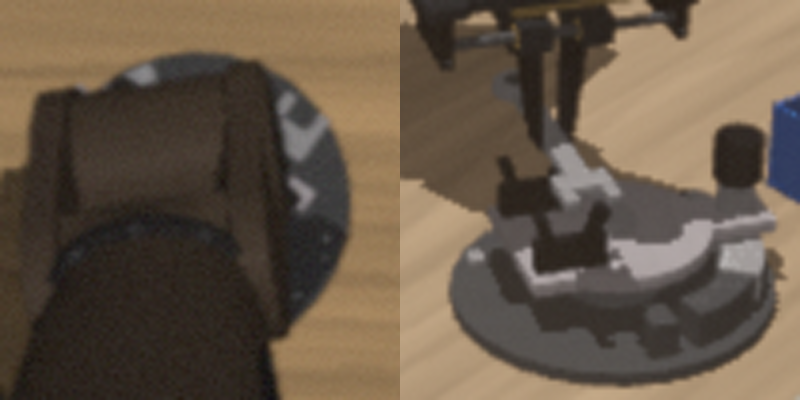

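The scene crop shows the wrench level above the saddles, jaw at about (590,185) in the crop. I'll correct the lateral position by about 3 mm and lower it.

>>> {"op": "move_arm", "data": {
  "commands": [
    [[0.15,0.25,0],[0,0,0.3],0],
    [[0,0,-1],[0,0,0],0],
    [[0,0,-1],[0,0,0],0],
    [[0,0,-1],[0,0,0],0],
    [[0,0,-0.8],[0,0,0],0],
    [[0,0,0],[0,0,0],0],
    [[0,0,0],[0,0,0],0]
  ]
}}

```text
t: 17.0
eef_pos: [508.1, 161.9, 93.5]
tcp_rot: [-3.141, -0.0, 2.555]
ft_force: [0.3, -0.0, -1.9]
opening: 0.159
grip_force: 30.0
```

>>> {"op": "move_arm", "data": {
  "commands": [
    [[0,0,-0.4],[0,0,0],0],
    [[0,0,-0.4],[0,0,0],0],
    [[0,0,-0.2],[0,0,0],0],
    [[0,0,0],[0,0,0],0],
    [[0,0,0],[0,0,0],0]
  ]
}}

```text
t: 17.5
eef_pos: [508.2, 161.9, 83.8]
tcp_rot: [3.141, 0.0, 2.555]
ft_force: [0.5, 0.5, -2.7]
opening: 0.166
grip_force: 30.0
```

>>> {"op": "move_arm", "data": {
  "commands": [
    [[0,0,-0.2],[0,0,0],0],
    [[0,0,0],[0,0,0],0],
    [[0,0,0],[0,0,0],0]
  ]
}}

```text
t: 17.8
eef_pos: [508.1, 161.9, 81.8]
tcp_rot: [3.141, 0.0, 2.555]
ft_force: [-0.3, 0.5, -2.7]
opening: 0.164
grip_force: 30.0
```

>>> {"op": "move_arm", "data": {
  "commands": [
    [[0,0,-0.2],[0,0,0],0],
    [[0,0,0],[0,0,0],0],
    [[0,0,0],[0,0,0],0]
  ]
}}

```text
t: 18.1
eef_pos: [508.2, 161.9, 79.8]
tcp_rot: [3.141, 0.0, 2.555]
ft_force: [-0.2, 0.1, -0.8]
opening: 0.163
grip_force: 30.0
```

>>> {"op": "move_arm", "data": {
  "commands": [
    [[0,0,-0.1],[0,0,0],0],
    [[0,0,0],[0,0,0],0],
    [[0,0,0],[0,0,0],0]
  ]
}}

```text
t: 18.4
eef_pos: [508.3, 161.9, 79.7]
tcp_rot: [3.141, 0.001, 2.555]
ft_force: [-2.7, -0.4, 11.2]
opening: 0.165
grip_force: 30.0
```

>>> {"op": "move_arm", "data": {
  "commands": [
    [[0,0,0.1],[0,0,0],0.3],
    [[0,0,0],[0,0,0],0.5],
    [[0,0,0],[0,0,0],0.5],
    [[0,0,0],[0,0,0],0.5],
    [[0,0,0],[0,0,0],0.5],
    [[0,0,1],[0,0,0],0.5],
    [[0,0,2],[0,0,0],0.5],
    [[0,0,4],[0,0,0],0.5],
    [[0,0,4],[0,0,0],0.5]
  ]
}}

```text
t: 19.3
eef_pos: [507.7, 161.8, 191.4]
tcp_rot: [-3.141, -0.001, 2.555]
ft_force: [0.7, 0.4, 0.3]
opening: 0.503
grip_force: 0.0
```

>>> {"op": "move_arm", "data": {
  "commands": [
    [[1,-4.5,0],[0,0,-3],0.5],
    [[1,-4.5,0],[0,0,-3],0.5],
    [[1,-4.5,0],[0,0,-3],0.5],
    [[1,-4.5,0],[0,0,-3],0.5],
    [[0,-4.5,0],[0,0,-3],0.5],
    [[0,-4.5,0],[0,0,-3],0.5],
    [[0,-4.5,0],[0,0,-3],0.5],
    [[0,0,0],[0,0,0],0.5],
    [[0,0,0],[0,0,0],0.5]
  ]
}}

```text
t: 20.2
eef_pos: [547.8, -153.8, 190.1]
tcp_rot: [3.141, -0.0, 2.187]
ft_force: [-1.2, 1.1, 0.4]
opening: 0.505
grip_force: 0.0
```

Run:
```python
from h import *
t=read_camera("top"); s=read_camera("scene");cv2.imwrite("pics/t4.png",t);cv2.imwrite("pics/s4.png",s)
a=cv2.resize(t[205:310,205:310],(400,400),interpolation=cv2.INTER_CUBIC)
b=cv2.resize(s[155:255,305:405],(400,400),interpolation=cv2.INTER_CUBIC)
cv2.imwrite("pics/crop5.png",np.hstack([a,b]))
```

```text
(no output)
```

View pics/crop5.png

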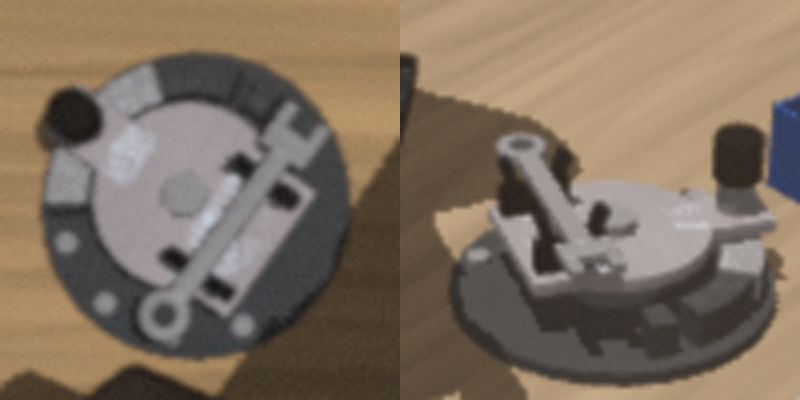

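The wrench lies centred in both saddles, ring at top crop (162,318) and jaw at (297,140). The knob is unchanged and home, and the arm is clear.

```bash
python3 -c "
from cell import env
print(env.job_done())"
```

```text
the job is handed in; nothing more can be done
None
```

The stand is turned to its working notch with the plunger home, the chrome wrench is lying in both saddles, and the arm is clear; I handed the job in at about 20 s, but no verdict came back.

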